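# Turn the milk tubes over twice in the hand-cranked inverter and lock the rack

### The arm

A 6-joint arm with a two-finger parallel gripper is mounted at the origin on the work surface. World frame = base frame: x ahead of the robot, y to its left, z up, the work surface at z = 0. Lengths are in m, angles in rad, forces in N, time in s.
With the tool pointing down it reaches from about 0.275 to 0.725 m from the base axis. Payload 15.9 kg.
Tool frame: the origin (TCP) lies between the finger pads; the fingertips stand 8 mm ahead of it and the grasp point (between the pads) lies 11 mm behind it; z points along the fingers, y is the line along which they close (so a half turn about z gives the same grasp; the last joint's range is limited). The gripper opens to 85 mm and grips with 20 to 120 N. Pads are 22 mm wide; open, the fingers measure 114 mm over their backs; the gripper's body (76 mm by 85 mm) begins 54 mm behind the grasp point. The pads swing forward as they close: fully open they stand 13 mm farther back than shut.
Start: joints at [-1.291, 0.213, -0.034, 1.323, 0, 1.571], TCP at [0.138, -0.481, 0.239] pointing down, gripper open.
Joint ranges: [-2.98, 2.98], [-0.74, 1.72], [-1.14, 1.35], [-2.1, 2.04], [-1.57, 1.44], [-3.14, 3.14]. Speed limits (rad/s): [1.89, 1.89, 2.39, 2.57, 3.14, 3.14].

### API

Orientations are given as a unit quaternion [x, y, z, w].
In Python, from bench import manip gives the robot as it stands. The module is installed in compiled form; this text tells all that it offers.
- The arm moves only by the shell command python3 -m creep 'ROWS' [OPENING] [FORCE]. ROWS is JSON, a list of rows, each a list of 6 numbers: the shift along the tool's x, y, z in cm, then the turn, a rotation vector about the tool's x, y, z in degrees. In form: [[x, y, z, wx, wy, wz], ...]. A call has exactly 8 rows; each row shifts and turns the commanded pose from where the row before left it, along the tool's axes as they then stand; what a row does not reach is not made up. A row lasts 1/10 s, in which the tool goes at most 50 mm and 8.59 degrees, less where a joint would pass 70% of its speed; a pose out of reach is approached as far as the arm can. A call is refused whole if a number of a shift passes 5 or a number of a turn 8.59, either way. A call with a gripper value outside its range is refused whole. OPENING is the opening in per cent of the stroke, from 0 (shut) to 100 (fully open), set as the call begins (- or left out, the last holds). The fingers move at their own pace and stop on an object; FORCE is the grip in N (left out, the last holds). Time passes only in rows, so rows that do not move let the fingers close, or fill a call up. It gives the time, the measured TCP pose, the force, the opening and the grip force at its end, in the units of the state.
- manip.observe(): the state, without advancing time (a new reading comes with each control period).
- manip.snapshot(name): name is "side" or "top" or "wrist"; returns a dict with "img" (480x640x3 uint8, red, green, blue), "mtx" (3x3 intrinsics, pixels), "rvec" (rotation vector, rad) and "tvec" (3), from world to camera coordinates, as OpenCV has them; the wrist camera has in their place "T_tool_cam" (4x4, takes a point from camera to tool coordinates, whose origin is the TCP and whose axes are the flange's). Camera axes: x right, y down, z forward; pixel columns grow to the right and rows downward; lengths in m; the calibration is good to about 2 mm. The wrist camera is an equidistant fisheye: a pixel r from the principal point sees the ray r / f radians off the axis. A picture is of the moment at which its call begins: read the wrist's pose just before it. There is no depth.
- manip.close_job(): hands the job in; it is judged then, once.
The state is a dict: "clock": time; "joint_pos": joint angles; "joint_vel": joint speeds; "tau": joint torques, N m; "tcp_pos": TCP position; "eef_rot": TCP orientation; "ft_force": force on the tool from outside, world axes, zero at the start; "torque": the same for the moment, N m; "width": opening from 0.0 (shut) to 1.0 (fully open); "grasp_force": force on a finger pad.
Only numpy, scipy, OpenCV 4.12 (cv2) and the standard library are available. Lean on these libraries where they do the work, as an engineer would, in place of code of your own. Each camera call takes 0.05 s, during which the arm holds its last target. There are 200 camera calls.

### The job

Mix the tubes in the hand-cranked tube inverter: take the crank by its loose red grip sleeve and, holding the sleeve the whole time the rack turns, crank the rack round, the handle going over the top away from the robot, until the tubes have been upside down exactly twice and stand upright again with their blue caps up; do not rock it back. Then let go of the crank and slide the yellow lock knob fully home against its stop, so that its bolt holds the rack upright. Leave the other things on the bench where they are.

Things in the scene. Friction and masses are not known exactly. Their poses are not given: they have to be found in the camera images.
- inverter: Fixed stand of the tube inverter, bolted down: grey base 210 (x) x 270 (y) x 18 mm; two aluminium uprights 70 mm wide in x, 14 mm thick, at y = -105 mm (crank side, top 200 mm up) and y = +105 mm (lock side, top 235 mm up). Origin: centre of the base's underside, on the bench. z up; y runs along the shaft from crank end to lock end; x points away from the robot, yaw up to 0.2 rad either way.
- hub (a point): Middle of the rack's horizontal shaft, 165 mm straight above the origin of inverter, same axes. Rack and crank turn about the y axis through this point; the rack's swing radius is 92 mm. The crank's radius is 65 mm: at rack angle q the middle of the sleeve lies (65 sin q, -190, 65 cos q) mm from here. The crank arm, 24 mm wide, and its counterweight lie at y = -120 to -136 mm.
- rack (a joint): Angle (rad) of rack and crank, turning as one. 0 and every multiple of 2 pi: upright, blue caps and crank handle up. Counts on without limit; grows as the handle goes over the top towards +x, away from the robot. Starts between -1.1 and 1.1, so twice right over, turned that way, ends at 4 pi (12.57). Needs about 4 N at the handle; stays where it is left.
- sleeve_mid (a point): Middle of the red crank grip sleeve with black bands: a cylinder 28 mm in diameter, 110 mm long, always parallel to the inverter's y, beyond the crank arm; a 20 mm retainer disc closes its free end. It spins freely on its pin, so it can be pinched from above (fingers closing along the inverter's x) and carried round without turning the hand. Its own x and z axes spin with it.
- lock (a joint): Position (m) of the lock: 0 drawn right out, 0.026 fully home at the end stop; starts between 0 and 0.004. Slides towards -y of the inverter, with about 3 N of friction; stays where it is left. Its 10 mm bolt, 50 mm above the shaft, enters the 18 mm slot in the rack's end plate only when the rack is upright to about 0.08 rad; otherwise it strikes the plate after 6 mm.
- lock_knob (a point): Middle of the yellow lock knob with black ribs: a cylinder 28 mm in diameter, 40 mm long, lying along the inverter's y outside the lock-side upright, 50 mm above the shaft's height (215 mm above the bench), at x = 0; y = 168 mm when drawn out, 142 mm when home. It can be pinched across from above or pushed on its outer end. Axes as inverter.
- cap_tray_mid (a point): Bystander, loose, to be left alone: open grey plastic tray 120 x 90 x 32 mm with blue screw caps in it; point half-way up.
- timer_mid (a point): Bystander, loose, to be left alone: flat white bench timer 65 x 75 x 22 mm; point half-way up.
- beaker_mid (a point): Bystander, loose, to be left alone: glass beaker, 76 mm across, 95 mm tall; point half-way up.
- sample_mid (a point): Bystander, loose, to be left alone: white sample jar with a blue lid, 60 mm across, 110 mm tall; point half-way up.
- wash_mid (a point): Bystander, loose, to be left alone: white wash bottle with a red cap and bent spout, 70 mm across, about 200 mm tall; point half-way up.
- stand_mid (a point): Bystander, loose, to be left alone: green tube stand with six capped white tubes, 75 x 200 mm, 123 mm tall; point half-way up.
- marker_mid (a point): Bystander, loose, to be left alone: marker pen lying flat, 95 mm long, 15 mm thick; point half-way up.

How it is judged:
On the way, in this order (a step that is already met when the one before it is completed fails the run):
1. the tubes have been turned upside down a first time (value of joint rack above 2.9 rad).
2. the tubes have been turned upside down a second time (value of joint rack above 9.2 rad).
3. the rack is upright again after its second time over (value of joint rack between 12.446 and 12.686 rad), for 0.1 s.
At the end, for the whole second after the job is handed in: The rack has been turned right over exactly twice, handle over the top away from the robot, and stands upright again (within 0.12 rad of 4 pi), at rest, with the lock knob home (its joint above 0.0235 m of 0.026 m) (all of step 3 and value of joint lock above 0.0235 m and velocity of joint rack between -0.05 and 0.05 rad/s); the robot touches nothing.
It fails at once if the rack turns (faster than 0.4 rad/s) with the lock drawn out while the fingers are not on the crank's sleeve ((velocity of joint rack above 0.4 rad/s or velocity of joint rack below -0.4 rad/s) and value of joint lock below 0.006 m and contact force between the fingers and sleeve below 0.5 N).
It fails at once if the rack is turned the wrong way, below -1.6 rad, or cranked on past its second upright, beyond 13.6 rad (value of joint rack below -1.6 rad or value of joint rack above 13.6 rad).
It fails at once if a bystander is moved by more than 30 mm (distance of any of cap_tray_mid, timer_mid, beaker_mid, sample_mid, wash_mid, stand_mid, marker_mid from where it was at the start of the episode above 0.03 m).
It also fails if it takes over 67 s, if anything falls off the work surface, if the arm or the gripper's body presses on something with over 40 N, if the wrist force passes 120 N, or if a joint passes its speed limit or range.

## Working session

There is one attempt and no reset: what is moved stays moved. The work goes in short steps, Python scripts to look and compute and a shell command to move; the robot and the scene stay as the last step left them, time stands still between calls to the robot, and variables do not carry over. Pictures are saved under pics/ and viewed, at most 10 in all, crops included, and the job is handed in when it is done.

```bash
mkdir -p pics
python3 - <<'E'
from bench import manip
import cv2,pickle
s=manip.observe(); print(s)
d={}
for n in("side","top"):
    r=manip.snapshot(n); d[n]=r; cv2.imwrite(f"pics/{n}0.png",r["img"][:,:,::-1]); print(n,r["mtx"],r["rvec"],r["tvec"])
pickle.dump(d,open("d0.pkl","wb"))
E
```

```text
{'clock': 0.0, 'joint_pos': array([-1.29100693e+00,  2.13355159e-01, -3.51000184e-02,  1.32346219e+00,
        8.77872478e-06,  1.57079535e+00]), 'joint_vel': array([-0.00057364, -0.00045731,  0.0011841 ,  0.00097275,  0.00047954,
       -0.00094369]), 'tau': array([-1.26833278e-03, -6.86151481e+01,  4.87121272e+01,  1.71418616e-02,
       -1.10208214e-04,  1.85380526e-05]), 'tcp_pos': array([ 0.13798663, -0.48023382,  0.2388004 ]), 'eef_rot': array([ 9.90230461e-01,  1.39439304e-01, -7.38113664e-05, -5.55655191e-04]), 'ft_force': array([-0.25350295, -0.76417394,  0.0317573 ]), 'torque': array([-0.05869266, -0.02307322,  0.00900921]), 'grasp_force': 0.0, 'width': 1.001249562229771}
side [[621.98337895   0.         327.1254065 ]
 [  0.         621.98337895 239.85227901]
 [  0.           0.           1.        ]] [ 2.31141058 -0.10513424  0.06212923] [-0.57728275  0.12505798  1.54771404]
top [[505.38523772   0.         308.7472812 ]
 [  0.         505.38523772 240.44863479]
 [  0.           0.           1.        ]] [ 2.16161339 -2.17887497  0.0502823 ] [-0.008712    0.5878673   1.08588446]
```

View pics/side0.png

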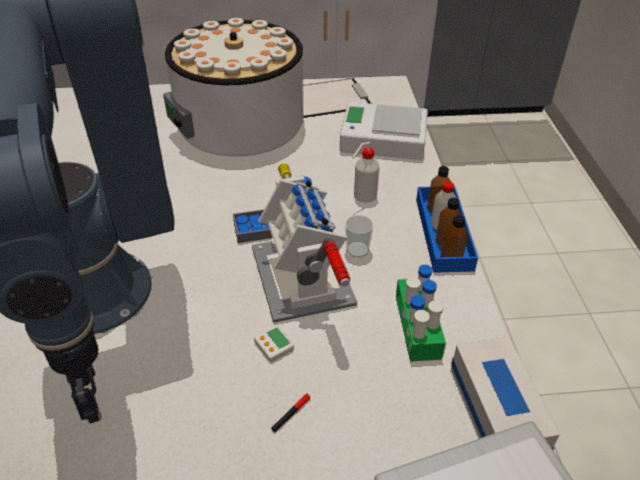

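View pics/top0.png

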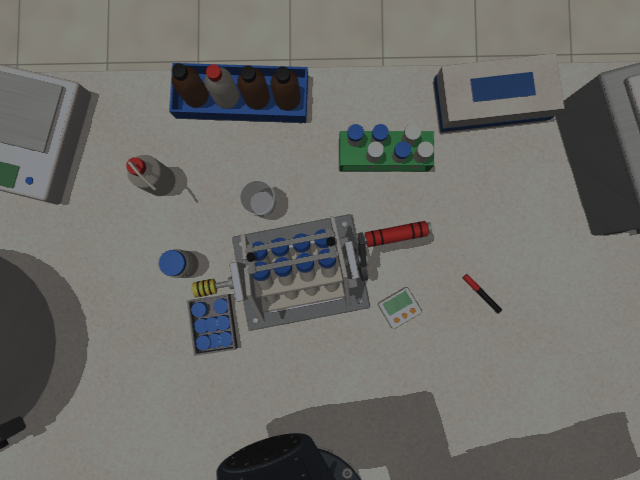

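The side view shows the sleeve at about (338,263) and the knob at (285,171). In the top view the sleeve is at (397,234), the knob at (205,288), and the base corners at about (233,237), (353,214), (369,305) and (246,328).

```bash
cat > h.py <<'E'
import numpy as np,cv2
def ray(r,p):
    R,_=cv2.Rodrigues(r["rvec"]);t=np.ravel(r["tvec"])
    d=R.T@np.linalg.solve(r["mtx"],[p[0],p[1],1.]);return -R.T@t,d/np.linalg.norm(d)
def plane(r,p,z):
    c,d=ray(r,p);return c+d*(z-c[2])/d[2]
def tri(a,pa,b,pb):
    c1,d1=ray(a,pa);c2,d2=ray(b,pb)
    s=np.linalg.lstsq(np.c_[d1,-d2],c2-c1,rcond=None)[0]
    p,q=c1+s[0]*d1,c2+s[1]*d2;return (p+q)/2,np.linalg.norm(p-q)
def blob(img,lo,hi,box,lo2=None):
    h=cv2.cvtColor(img,cv2.COLOR_RGB2HSV);m=cv2.inRange(h,lo,hi)
    x0,y0,x1,y1=box;k=np.zeros_like(m);k[y0:y1,x0:x1]=m[y0:y1,x0:x1]
    k=cv2.morphologyEx(k,cv2.MORPH_CLOSE,np.ones((9,9)))
    n,l,s,c=cv2.connectedComponentsWithStats(k);i=1+np.argmax(s[1:,4])
    pts=np.argwhere(l==i)[:,::-1].astype(np.float32)
    return cv2.minAreaRect(pts)
E
python3 - <<'E'
from h import *;import pickle
d=pickle.load(open("d0.pkl","rb"));S,T=d["side"],d["top"]
np.set_printoptions(precision=4,suppress=True)
R=((0,150,60),(8,255,255));Y=((20,120,60),(35,255,255))
rs=blob(S["img"],*R,(310,225,360,290));rt=blob(T["img"],*R,(360,210,440,255))
ks=blob(S["img"],*Y,(270,155,300,190));kt=blob(T["img"],*Y,(185,270,225,305))
print(rs,rt,ks,kt)
print("sleeve",tri(S,rs[0],T,rt[0]));print("knob",tri(S,ks[0],T,kt[0]),plane(T,kt[0],.215))
C=[plane(T,p,.018) for p in[(233,237),(353,214),(369,305),(246,328)]];print(np.array(C),np.mean(C,0))
for n,a in(("l",rt),):
    b=cv2.boxPoints(a);print(b)
    e=sorted([(b[i]+b[(i+1)%4])/2 for i in range(4)],key=lambda p:p[0]);v=plane(T,e[-1],.2)-plane(T,e[0],.2);print("axis",v,np.arctan2(v[0],-v[1]))
for n,p in dict(beaker=(262,203),timer=(400,307),sample=(175,263),wash=(137,166)).items():print(n,plane(T,p,.1))
E
```

```text
((335.92913818359375, 261.1287841796875), (42.393436431884766, 12.75918960571289), 65.69544982910156) ((396.8916931152344, 233.44036865234375), (14.758367538452148, 62.327178955078125), 79.04593658447266) ((283.99139404296875, 170.14654541015625), (15.494161605834961, 9.585370063781738), 66.80140686035156) ((203.5384521484375, 287.6922912597656), (14.512593269348145, 22.357236862182617), 78.69007110595703)
sleeve (array([ 0.5814, -0.1759,  0.2255]), np.float64(0.004618585081932763))
knob (array([0.4872, 0.1724, 0.2133]), np.float64(0.004672010383974647)) [0.4896 0.1719 0.215 ]
[[ 0.5972  0.154   0.018 ]
 [ 0.6456 -0.1112  0.018 ]
 [ 0.4464 -0.1432  0.018 ]
 [ 0.3981  0.1248  0.018 ]] [0.5218 0.0061 0.018 ]
[[364.8937 232.1174]
 [426.0853 220.2739]
 [428.8897 234.7633]
 [367.6981 246.6069]]
axis [ 0.0207 -0.1119  0.    ] 0.18296870001623788
beaker [0.6599 0.0799 0.1   ]
timer [ 0.4464 -0.1977  0.1   ]
sample [0.5382 0.2583 0.1   ]
wash [0.7403 0.3405 0.1   ]
```

```bash
python3 -m creep '[[3.2,-1,-0.6,0,0,0],[3.2,-1,-0.6,0,0,0],[3.2,-1,-0.6,0,0,0],[3.2,-1,-0.6,0,0,0],[3.2,-1,-0.6,0,0,0],[3.2,-1,-0.6,0,0,0],[3.2,-1,-0.6,0,0,0],[3.2,-1,-0.6,0,0,0]]' 100 60
python3 -m creep '[[3.2,-1,0,0,0,0],[3.2,-1,0,0,0,0],[3.2,-1,0,0,0,0],[3.2,-1,0,0,0,0],[3.2,-1,0,0,0,0],[3.2,-1,0,0,0,0],[3.2,-1,0,0,0,0],[3.2,-1,0,0,0,0]]'
python3 -m creep '[[0,0,0,0,0,-8.5],[0,0,0,0,0,-8.5],[0,0,0,0,0,-8.5],[0,0,0,0,0,-8.5],[0,0,0,0,0,-8.5],[0,0,0,0,0,-8.5],[0,0,0,0,0,-8.5],[0,0,0,0,0,-8.5]]'
python3 -m creep '[[0,0,0,0,0,-8.2],[0,0,0,0,0,-8.2],[0,0,0,0,0,0],[0,0,0,0,0,0],[0,0,0,0,0,0],[0,0,0,0,0,0],[0,0,0,0,0,0],[0,0,0,0,0,0]]'
python3 - <<'E'
from bench import manip
import cv2,numpy as np
from h import *
np.set_printoptions(precision=4,suppress=True)
from scipy.spatial.transform import Rotation as Ro
s=manip.observe();print(s["clock"],s["tcp_pos"],s["joint_pos"],Ro.from_quat(s["eef_rot"]).as_matrix(),s["ft_force"])
r=manip.snapshot("wrist");print(r["mtx"],r["T_tool_cam"]);cv2.imwrite("pics/w1.png",r["img"][:,:,::-1])
E
```

```text
clock: 0.9
tcp_pos: [0.3629, -0.3319, 0.2873]
eef_rot: [0.99, 0.139, -0.0, -0.0]
ft_force: [0.6, -0.5, 0.3]
width: 1.005
grasp_force: 0.0
clock: 1.7
tcp_pos: [0.5869, -0.1844, 0.2869]
eef_rot: [0.99, 0.139, -0.0, -0.0]
ft_force: [0.2, -1.3, 0.2]
width: 1.002
grasp_force: 0.0
clock: 2.5
tcp_pos: [0.5858, -0.1853, 0.2869]
eef_rot: [0.741, 0.672, -0.0, -0.0]
ft_force: [-0.5, 0.1, 0.0]
width: 1.001
grasp_force: 0.0
clock: 3.3
tcp_pos: [0.586, -0.1854, 0.2873]
eef_rot: [0.64, 0.768, 0.0, -0.0]
ft_force: [-0.4, -0.2, 0.5]
width: 0.997
grasp_force: 0.0
3.3 [ 0.586  -0.1854  0.2873] [-0.3064  0.4704  0.449   1.5494  0.      1.0831] [[-0.1804  0.9836 -0.    ]
 [ 0.9836  0.1804  0.    ]
 [ 0.     -0.     -1.    ]] [-0.4029 -0.1594  0.4747]
[[371.6483   0.     312.8231]
 [  0.     371.6483 238.103 ]
 [  0.       0.       1.    ]] [[ 0.0001 -0.9643 -0.2648  0.0679]
 [ 1.     -0.0001  0.0009  0.001 ]
 [-0.0009 -0.2648  0.9643 -0.1344]
 [ 0.      0.      0.      1.    ]]
```

View pics/w1.png

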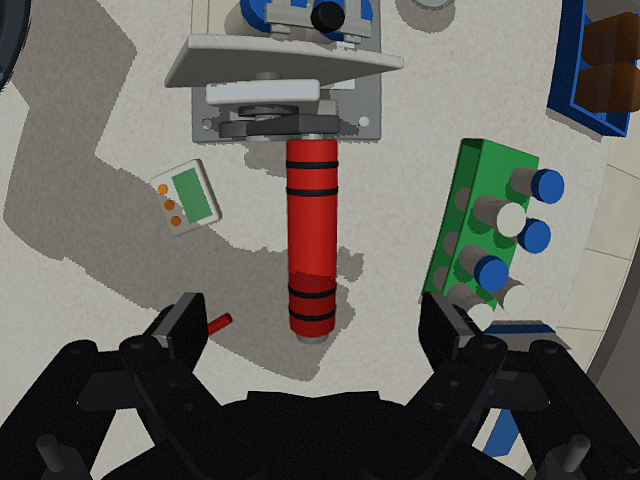

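The wrist view shows the sleeve running straight down column 312, rows 140–340, between the fingers. It is well centred. The camera hangs on the rack side, so I'll turn the hand half round to keep it clear of the crank arm.

```bash
python3 -m creep '[[0,0,0,0,0,-8.57],[0,0,0,0,0,-8.57],[0,0,0,0,0,-8.57],[0,0,0,0,0,-8.57],[0,0,0,0,0,-8.57],[0,0,0,0,0,-8.57],[0,0,0,0,0,-8.57],[0,0,0,0,0,-8.57]]' 
python3 -m creep '[[0,0,0,0,0,-8.57],[0,0,0,0,0,-8.57],[0,0,0,0,0,-8.57],[0,0,0,0,0,-8.57],[0,0,0,0,0,-8.57],[0,0,0,0,0,-8.57],[0,0,0,0,0,-8.57],[0,0,0,0,0,-8.57]]' 
python3 -m creep '[[0,0,0,0,0,-8.57],[0,0,0,0,0,-8.57],[0,0,0,0,0,-8.57],[0,0,0,0,0,-8.57],[0,0,0,0,0,-8.57],[0,0,0,0,0,0],[0,0,0,0,0,0],[0,0,0,0,0,0]]'
python3 -m creep '[[0,0,1.2,0,0,0],[0,0,1.2,0,0,0],[0,0,1.2,0,0,0],[0,0,1.2,0,0,0],[0,0,1.2,0,0,0],[0,0,1.2,0,0,0],[0,0,0,0,0,0],[0,0,0,0,0,0]]'
python3 -m creep '[[0,0,0,0,0,0],[0,0,0,0,0,0],[0,0,0,0,0,0],[0,0,0,0,0,0],[0,0,0,0,0,0],[0,0,0,0,0,0],[0,0,0,0,0,0],[0,0,0,0,0,0]]' 0 40
python3 - <<'E'
from bench import manip
import cv2,numpy as np
s=manip.observe();print(s["clock"],s["tcp_pos"],s["joint_pos"],s["eef_rot"],s["ft_force"],s["width"],s["grasp_force"])
r=manip.snapshot("side");cv2.imwrite("pics/s2.png",cv2.resize(r["img"][130:350,180:480,::-1],None,fx=2,fy=2))
E
```

```text
clock: 4.15
tcp_pos: [0.586, -0.1853, 0.2873]
eef_rot: [0.093, 0.996, 0.0, -0.0]
ft_force: [-0.0, -0.1, 0.3]
width: 1.0
grasp_force: 0.0
clock: 4.95
tcp_pos: [0.586, -0.1854, 0.2873]
eef_rot: [-0.484, 0.875, -0.0, 0.0]
ft_force: [0.3, 1.0, -0.4]
width: 0.999
grasp_force: 0.0
clock: 5.75
tcp_pos: [0.586, -0.1854, 0.2873]
eef_rot: [0.767, -0.642, -0.0, -0.0]
ft_force: [-0.0, 0.2, 0.9]
width: 1.001
grasp_force: 0.0
clock: 6.55
tcp_pos: [0.5859, -0.1853, 0.2155]
eef_rot: [0.768, -0.64, -0.0, 0.0]
ft_force: [-0.3, -0.1, 0.0]
width: 0.999
grasp_force: 0.0
clock: 7.35
tcp_pos: [0.586, -0.1854, 0.2154]
eef_rot: [0.768, -0.64, 0.0, -0.0]
ft_force: [-0.2, -1.7, 1.7]
width: 0.313
grasp_force: 40.4
7.35 [ 0.58602781 -0.18542491  0.21540888] [-3.06401199e-01  4.61282559e-01  2.54014453e-01  1.36331949e+00
 -8.31019889e-05 -2.05864395e+00] [ 7.68261810e-01 -6.40135750e-01  1.12327124e-04 -1.05348668e-06] [-0.24434544 -1.69680237  1.7313572 ] 0.31302202579742744 40.41960954666138
```

View pics/s2.png

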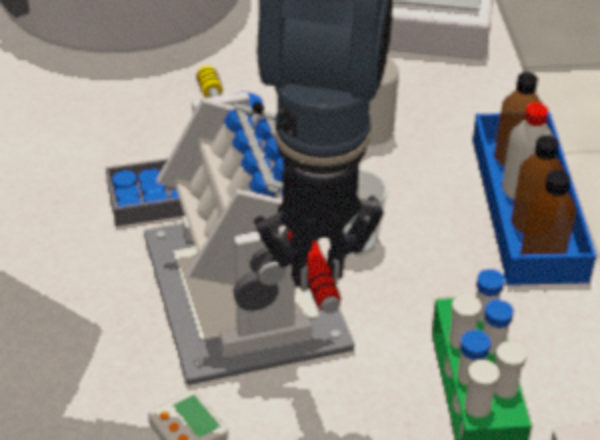

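Run:
```python
import numpy as np
def t(a,b):
    q=np.radians(np.linspace(a,b,9));print(a,b,[[0,round(float(-d),2),round(float(-e),2)] for d,e in zip(np.diff(6.5*np.sin(q)),np.diff(6.5*np.cos(q)))])
t(25.8,90)
for k in range(1,5):t(90*k,90*k+90)
```

```text
25.8 90 [[0, -0.79, 0.45], [0, -0.72, 0.56], [0, -0.63, 0.65], [0, -0.54, 0.73], [0, -0.43, 0.8], [0, -0.31, 0.85], [0, -0.19, 0.89], [0, -0.06, 0.91]]
90 180 [[0, 0.12, 1.27], [0, 0.37, 1.22], [0, 0.6, 1.12], [0, 0.81, 0.98], [0, 0.98, 0.81], [0, 1.12, 0.6], [0, 1.22, 0.37], [0, 1.27, 0.12]]
180 270 [[0, 1.27, -0.12], [0, 1.22, -0.37], [0, 1.12, -0.6], [0, 0.98, -0.81], [0, 0.81, -0.98], [0, 0.6, -1.12], [0, 0.37, -1.22], [0, 0.12, -1.27]]
270 360 [[0, -0.12, -1.27], [0, -0.37, -1.22], [0, -0.6, -1.12], [0, -0.81, -0.98], [0, -0.98, -0.81], [0, -1.12, -0.6], [0, -1.22, -0.37], [0, -1.27, -0.12]]
360 450 [[0, -1.27, 0.12], [0, -1.22, 0.37], [0, -1.12, 0.6], [0, -0.98, 0.81], [0, -0.81, 0.98], [0, -0.6, 1.12], [0, -0.37, 1.22], [0, -0.12, 1.27]]
```

```bash
python3 -m creep '[[0,-0.79,0.45,0,0,0],[0,-0.72,0.56,0,0,0],[0,-0.63,0.65,0,0,0],[0,-0.54,0.73,0,0,0],[0,-0.43,0.8,0,0,0],[0,-0.31,0.85,0,0,0],[0,-0.19,0.89,0,0,0],[0,-0.06,0.91,0,0,0]]'
```

```text
clock: 8.2
tcp_pos: [0.62, -0.1791, 0.1557]
eef_rot: [0.768, -0.64, -0.002, 0.002]
ft_force: [-18.8, -4.1, 5.0]
width: 0.315
grasp_force: 41.3
```

```bash
python3 -m creep '[[0,0.25,1.27,0,0,0],[0,0.45,1.22,0,0,0],[0,0.6,1.12,0,0,0],[0,0.81,0.98,0,0,0],[0,0.98,0.81,0,0,0],[0,1.12,0.6,0,0,0],[0,1.22,0.37,0,0,0],[0,1.27,0.12,0,0,0]]'
```

```text
clock: 9.0
tcp_pos: [0.557, -0.1908, 0.0929]
eef_rot: [0.768, -0.64, 0.001, -0.001]
ft_force: [3.4, 1.6, 15.3]
width: 0.311
grasp_force: 42.1
```

```bash
python3 -m creep '[[0,1.27,-0.2,0,0,0],[0,1.22,-0.4,0,0,0],[0,1.12,-0.6,0,0,0],[0,0.98,-0.81,0,0,0],[0,0.81,-0.98,0,0,0],[0,0.6,-1.12,0,0,0],[0,0.37,-1.22,0,0,0],[0,0.12,-1.27,0,0,0]]'
```

```text
clock: 9.8
tcp_pos: [0.4918, -0.2028, 0.159]
eef_rot: [0.768, -0.64, -0.0, 0.0]
ft_force: [6.5, -4.6, -5.4]
width: 0.314
grasp_force: 40.4
```

Run:
```python
from bench import manip
import cv2,numpy as np
s=manip.observe();print(s["clock"],s["tcp_pos"],s["ft_force"],s["width"],s["grasp_force"],s["torque"])
r=manip.snapshot("side");cv2.imwrite("pics/s3.png",cv2.resize(r["img"][130:350,180:480,::-1],None,fx=2,fy=2))
```

```text
9.8 [ 0.49180866 -0.20278164  0.15898138] [ 6.54006513 -4.61891786 -5.40944126] 0.31393347131776617 40.39960205554962 [-0.78599669 -1.19175434 -0.03343425]
```

View pics/s3.png

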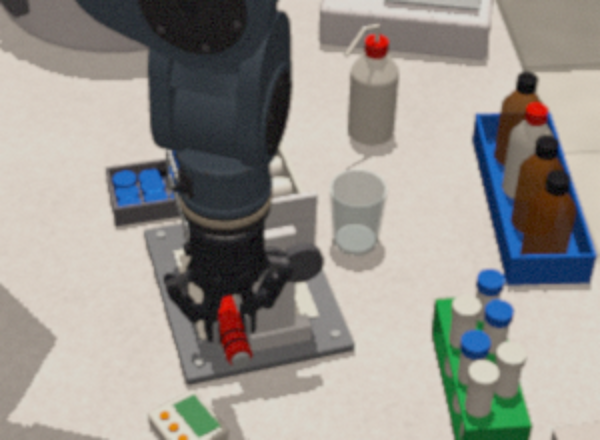

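The handle has come round to the robot side with the sleeve still in the fingers, and forces are small. I'll carry on.

```bash
python3 -m creep '[[0,-0.12,-1.27,0,0,0],[0,-0.37,-1.22,0,0,0],[0,-0.6,-1.12,0,0,0],[0,-0.81,-0.98,0,0,0],[0,-0.98,-0.81,0,0,0],[0,-1.12,-0.6,0,0,0],[0,-1.22,-0.37,0,0,0],[0,-1.27,-0.12,0,0,0]]'
python3 -m creep '[[0,-1.27,0.12,0,0,0],[0,-1.22,0.37,0,0,0],[0,-1.12,0.6,0,0,0],[0,-0.98,0.81,0,0,0],[0,-0.81,0.98,0,0,0],[0,-0.6,1.12,0,0,0],[0,-0.37,1.22,0,0,0],[0,-0.12,1.27,0,0,0]]'
```

```text
clock: 10.65
tcp_pos: [0.556, -0.1909, 0.2233]
eef_rot: [0.768, -0.64, -0.0, 0.001]
ft_force: [-2.9, -4.7, -7.5]
width: 0.308
grasp_force: 41.7
clock: 11.45
tcp_pos: [0.6199, -0.1791, 0.1578]
eef_rot: [0.768, -0.64, -0.0, 0.0]
ft_force: [-8.7, -4.4, 4.3]
width: 0.311
grasp_force: 42.8
```

```bash
python3 -m creep '[[0,0.15,1.27,0,0,0],[0,0.37,1.22,0,0,0],[0,0.6,1.12,0,0,0],[0,0.81,0.98,0,0,0],[0,0.98,0.81,0,0,0],[0,1.12,0.6,0,0,0],[0,1.22,0.37,0,0,0],[0,1.27,0.12,0,0,0]]'
python3 -m creep '[[0,1.27,-0.12,0,0,0],[0,1.22,-0.37,0,0,0],[0,1.12,-0.6,0,0,0],[0,0.98,-0.81,0,0,0],[0,0.81,-0.98,0,0,0],[0,0.6,-1.12,0,0,0],[0,0.37,-1.22,0,0,0],[0,0.12,-1.27,0,0,0]]'
```

```text
clock: 12.25
tcp_pos: [0.5562, -0.1909, 0.0931]
eef_rot: [0.768, -0.64, 0.001, -0.0]
ft_force: [4.8, -2.4, 2.3]
width: 0.311
grasp_force: 42.5
clock: 13.05
tcp_pos: [0.4918, -0.2028, 0.1585]
eef_rot: [0.768, -0.64, 0.0, 0.0]
ft_force: [6.1, -4.8, -5.8]
width: 0.313
grasp_force: 41.8
```

```bash
python3 -m creep '[[0,-0.12,-1.27,0,0,0],[0,-0.37,-1.22,0,0,0],[0,-0.6,-1.12,0,0,0],[0,-0.81,-0.98,0,0,0],[0,-0.98,-0.81,0,0,0],[0,-1.12,-0.6,0,0,0],[0,-1.22,-0.37,0,0,0],[0,-1.27,-0.12,0,0,0]]'
python3 -m creep '[[0,0,0,0,0,0],[0,0,0,0,0,0],[0,0,0,0,0,0],[0,0,0,0,0,0],[0,0,0,0,0,0],[0,0,0,0,0,0],[0,0,0,0,0,0],[0,0,0,0,0,0]]'
python3 - <<'E'
from bench import manip
import cv2,numpy as np
s=manip.observe();print(s["tcp_pos"],s["ft_force"],s["joint_pos"])
r=manip.snapshot("side");cv2.imwrite("pics/s4.png",cv2.resize(r["img"][130:350,180:480,::-1],None,fx=2,fy=2))
E
```

```text
clock: 13.85
tcp_pos: [0.5559, -0.1909, 0.2232]
eef_rot: [0.768, -0.64, -0.0, 0.0]
ft_force: [-3.3, -5.2, -5.7]
width: 0.312
grasp_force: 41.9
clock: 14.65
tcp_pos: [0.5562, -0.1909, 0.2232]
eef_rot: [0.768, -0.64, 0.0, -0.0]
ft_force: [4.5, -2.7, -2.7]
width: 0.309
grasp_force: 42.3
[ 0.55617195 -0.1909039   0.22318056] [ 4.46736916 -2.70577623 -2.733395  ] [-3.30843448e-01  4.00487595e-01  1.81747781e-01  1.35093089e+00
  3.78534100e-04 -2.08327822e+00]
```

View pics/s4.png

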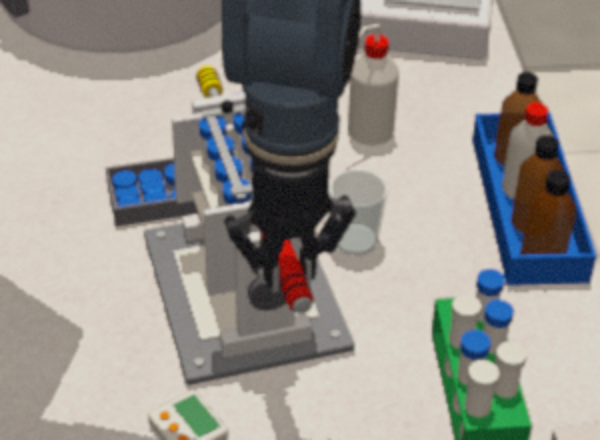

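The caps are up, the handle is on top and the rack is upright. Now I'll release, rise and go over to the knob.

```bash
python3 -m creep '[[0,0,0,0,0,0],[0,0,0,0,0,0],[0,0,0,0,0,0],[0,0,0,0,0,0],[0,0,0,0,0,0],[0,0,0,0,0,0],[0,0,0,0,0,0],[0,0,-0.5,0,0,0]]' 100
python3 -m creep '[[0,0,-1.3,0,0,0],[0,0,-1.3,0,0,0],[0,0,-1.3,0,0,0],[0,0,-1.3,0,0,0],[0,0,-1.3,0,0,0],[0,0,-1.3,0,0,0],[0,0,-1.3,0,0,0],[0,0,-1.3,0,0,0]]'
python3 -m creep '[[-2.3,0,0,0,0,0],[-2.3,0,0,0,0,0],[-2.3,0,0,0,0,0],[-2.3,0,0,0,0,0],[-2.3,0,0,0,0,0],[-2.3,0,0,0,0,0],[-2.3,0,0,0,0,0],[-2.3,0,0,0,0,0]]'
python3 -m creep '[[-2.6,0,0,0,0,0],[-2.6,0,0,0,0,0],[-2.6,0,0,0,0,0],[-2.6,0,0,0,0,0],[-2.6,0,0,0,0,0],[-2.6,0,0,0,0,0],[-2.6,0,0,0,0,0],[-0.8,0,0,0,0,0]]'
python3 - <<'E'
from bench import manip
import cv2,numpy as np
from h import *
s=manip.observe();print(s["tcp_pos"],s["ft_force"],s["joint_pos"])
r=manip.snapshot("wrist");cv2.imwrite("pics/w5.png",r["img"][:,:,::-1])
k=blob(r["img"],(20,120,60),(35,255,255),(150,100,480,480));print(k)
T=r["T_tool_cam"];m=r["mtx"];u=(np.array(k[0])-m[:2,2])/m[0,0];a=np.hypot(*u)
d=T[:3,:3]@np.array([*(u/a*np.sin(a)),np.cos(a)]);c=T[:3,3]
print("knob in tool",c+d*((s["tcp_pos"][2]-.222)-c[2])/d[2])
E
```

```text
clock: 15.5
tcp_pos: [0.5556, -0.1908, 0.2275]
eef_rot: [0.768, -0.64, -0.001, 0.0]
ft_force: [-0.0, 0.7, 0.4]
width: 0.995
grasp_force: 0.0
clock: 16.3
tcp_pos: [0.5558, -0.1909, 0.3328]
eef_rot: [0.768, -0.64, 0.0, -0.0]
ft_force: [0.3, 0.7, -0.1]
width: 1.002
grasp_force: 0.0
clock: 17.1
tcp_pos: [0.5224, -0.009, 0.3324]
eef_rot: [0.768, -0.64, 0.0, -0.0]
ft_force: [-0.5, 0.0, -0.4]
width: 0.999
grasp_force: 0.0
clock: 17.9
tcp_pos: [0.4879, 0.1788, 0.3322]
eef_rot: [0.769, -0.639, -0.0, -0.0]
ft_force: [0.3, -0.5, -0.3]
width: 0.997
grasp_force: 0.0
[0.4878625  0.17882871 0.33221393] [ 0.30104729 -0.49241738 -0.25431153] [ 3.51108223e-01  2.63465859e-01  2.64698081e-01  1.57176240e+00
  4.03104751e-04 -1.40306025e+00]
((313.5, 226.0), (62.0, 39.0), 90.0)
knob in tool [ 0.00733588 -0.00074798  0.11021393]
```

View pics/w5.png

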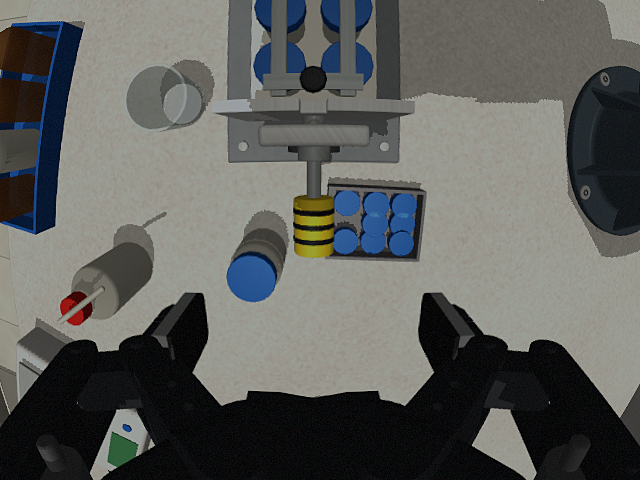

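The knob is at (313,226), rows 195–257, centred between the fingers and about 7 mm towards the stop from the TCP. I'll go down, pinch it and slide.

```bash
python3 -m creep '[[0.3,0,1.6,0,0,0],[0,0,1.6,0,0,0],[0,0,1.6,0,0,0],[0,0,1.6,0,0,0],[0,0,1.6,0,0,0],[0,0,1.6,0,0,0],[0,0,1.6,0,0,0],[0,0,1.6,0,0,0]]'
python3 -m creep '[[0,0,0,0,0,0],[0,0,0,0,0,0],[0,0,0,0,0,0],[0,0,0,0,0,0],[0,0,0,0,0,0],[0,0,0,0,0,0],[0,0,0,0,0,0],[0,0,0,0,0,0]]' 0 40
python3 -m creep '[[0.3,0,0,0,0,0],[0.3,0,0,0,0,0],[0.3,0,0,0,0,0],[0.3,0,0,0,0,0],[0.3,0,0,0,0,0],[0.3,0,0,0,0,0],[0.3,0,0,0,0,0],[0,0,0,0,0,0]]'
```

```text
clock: 18.75
tcp_pos: [0.4892, 0.173, 0.2035]
eef_rot: [0.768, -0.64, 0.0, -0.0]
ft_force: [0.1, -0.3, -0.5]
width: 1.001
grasp_force: 0.0
clock: 19.55
tcp_pos: [0.4885, 0.1738, 0.2049]
eef_rot: [0.768, -0.64, -0.0, 0.0]
ft_force: [-8.0, -3.3, 11.4]
width: 0.315
grasp_force: 39.0
clock: 20.35
tcp_pos: [0.4923, 0.1532, 0.2049]
eef_rot: [0.768, -0.64, -0.0, -0.0]
ft_force: [-7.9, -2.3, 11.0]
width: 0.317
grasp_force: 39.0
```

```bash
python3 -m creep '[[0.15,0,0,0,0,0],[0.15,0,0,0,0,0],[0.1,0,0,0,0,0],[0.1,0,0,0,0,0],[0.1,0,0,0,0,0],[0,0,0,0,0,0],[0,0,0,0,0,0],[0,0,0,0,0,0]]'
```

```text
clock: 21.15
tcp_pos: [0.4931, 0.1491, 0.2049]
eef_rot: [0.769, -0.64, -0.001, -0.001]
ft_force: [-11.0, 13.0, 10.2]
width: 0.314
grasp_force: 39.0
```

```bash
python3 -m creep '[[0.1,0,0,0,0,0],[0.1,0,0,0,0,0],[0,0,0,0,0,0],[0,0,0,0,0,0],[0,0,0,0,0,0],[0,0,0,0,0,0],[-0.1,0,0,0,0,0],[-0.1,0,0,0,0,0]]'
python3 -m creep '[[0,0,0,0,0,0],[0,0,0,0,0,0],[0,0,0,0,0,0],[0,0,0,0,0,0],[0,0,0,0,0,0],[0,0,0,0,0,0],[0,0,0,0,0,0],[0,0,0,0,0,0]]' 100
python3 -m creep '[[0,0,-1.6,0,0,0],[0,0,-1.6,0,0,0],[0,0,-1.6,0,0,0],[0,0,-1.6,0,0,0],[0,0,-1.6,0,0,0],[0,0,-1.6,0,0,0],[0,0,-1.6,0,0,0],[0,0,-1.6,0,0,0]]'
python3 - <<'E'
from bench import manip
import cv2,numpy as np
from h import *
s=manip.observe();print(s["tcp_pos"])
r=manip.snapshot("wrist");cv2.imwrite("pics/w6.png",r["img"][:,:,::-1])
T=r["T_tool_cam"];m=r["mtx"];c=T[:3,3]
k=blob(r["img"],(20,120,60),(35,255,255),(150,100,480,480));print(k);u=(np.array(k[0])-m[:2,2])/m[0,0];a=np.hypot(*u)
d=T[:3,:3]@np.array([*(u/a*np.sin(a)),np.cos(a)])
print("knob in tool",c+d*((s["tcp_pos"][2]-.222)-c[2])/d[2])
E
```

```text
clock: 21.95
tcp_pos: [0.493, 0.1492, 0.2049]
eef_rot: [0.769, -0.639, -0.001, -0.001]
ft_force: [-9.5, 7.3, 10.7]
width: 0.315
grasp_force: 39.0
clock: 22.75
tcp_pos: [0.4938, 0.1474, 0.2039]
eef_rot: [0.768, -0.64, -0.0, 0.0]
ft_force: [0.4, 0.4, 0.1]
width: 1.003
grasp_force: 0.0
clock: 23.55
tcp_pos: [0.4937, 0.1474, 0.3326]
eef_rot: [0.768, -0.64, 0.0, -0.0]
ft_force: [0.8, -0.1, 0.0]
width: 1.004
grasp_force: 0.0
[0.49370074 0.14743441 0.33258819]
((313.5, 236.0), (60.0, 39.0), 90.0)
knob in tool [ 0.0002361  -0.0007417   0.11058819]
```

View pics/w6.png

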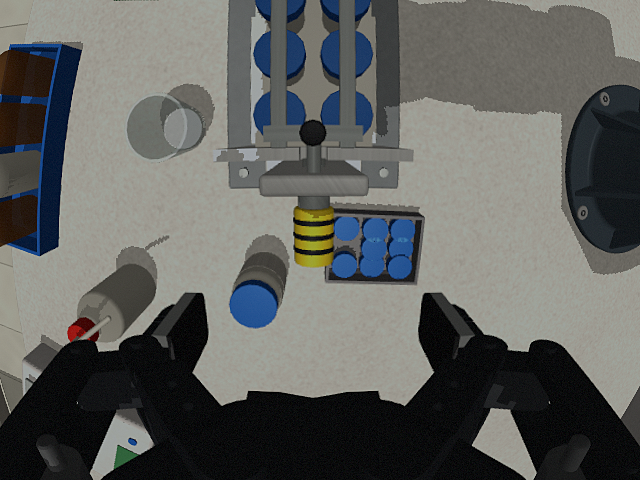

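The knob sits against its boss at (313,236) and the bolt passes into the rack plate. It travelled about 25 mm and I felt the stop. The bystanders are unmoved.

```bash
python3 -c "
from bench import manip
print(manip.close_job())"
```

```text
the job is handed in; nothing more can be done
None
```

The job is handed in, though the hand-in returned no verdict: I cranked the rack over the top twice holding the sleeve, left it upright with the caps up, and slid the lock knob about 25 mm to its stop, at about 24 s on the clock; none of the other things looked moved.

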